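# Scrape the wood chips off the camp griddle

## Robot

A 6-joint arm with a two-finger parallel gripper is mounted at the origin on the work surface. World frame = base frame: x ahead of the robot, y to its left, z up, the work surface at z = 0. Lengths are in m, angles in rad, forces in N, time in s.
With the tool pointing down it reaches from about 0.25 to 0.725 m from the base axis. Payload 9.7 kg.
Tool frame: the origin (TCP) lies at the very end of the fingers, on their centre line; the grasp point (between the pads) lies 19 mm behind it; z points along the fingers, y is the line along which they close (so a half turn about z gives the same grasp; the last joint's range is limited). The gripper opens to 85 mm and grips with 20 to 120 N. Pads are 22 mm wide; open, the fingers measure 114 mm over their backs; the gripper's body (76 mm by 85 mm) begins 54 mm behind the grasp point. The pads swing forward as they close: fully open they stand 13 mm farther back than shut.
Start: joints at [1.317, 0.087, 0.176, 1.66, 0, 1.571], TCP at [0.138, 0.532, 0.199] pointing down, gripper open.
Joint ranges: [-3.13, 3.13], [-0.85, 1.81], [-1.15, 1.24], [-2.2, 2.28], [-1.44, 1.52], [-3.14, 3.14]. Speed limits (rad/s): [2.22, 2.22, 2.57, 3.14, 3.14, 3.14].

## Interface

Orientations are given as a 3x3 rotation matrix whose columns are the frame's x, y, z axes.
In Python, from bench import ctrl gives the robot as it stands.
- The arm moves only by the shell command python3 -m handwheel 'ROWS' [FORCE]. ROWS is JSON, a list of rows, each a list of 3 entries, a list of its own where there are three numbers: the finger opening in cm, from 0 to 8.54, then the shift along the tool's x, y, z in cm, then the turn about the tool's z in degrees. A call has 1 to 20 rows; each row is the pose to reach, as a shift and turn from the pose commanded when the call began, along the tool's axes at that moment; what a row does not reach only later rows make up. A row lasts 1/10 s, in which the tool goes at most 50 mm and 8.59 degrees, less where a joint would pass 70% of its speed; a pose out of reach is approached as far as the arm can. A call with a gripper value outside its range is refused whole. The fingers move at their own pace and stop on an object; FORCE is the grip in N (left out, the last holds). Time passes only in rows, so rows that repeat a pose let the fingers close. It gives the time, the measured TCP pose, the force, the opening and the grip force at its end, in the units of the state.
- ctrl.observe(): the state, without advancing time (a new reading comes with each control period).
- ctrl.camera(name): name is "scene" or "top" or "wrist"; returns the picture (420x560x3 uint8, blue, green, red); there is no depth.
- ctrl.get_calibration(name): a dict with "intrinsics" (3x3 intrinsics, pixels), "distortion" ([k1, k2, p1, p2, k3] as OpenCV has them; the pictures are not rectified), "extrinsics" (4x4, takes a point from camera to world coordinates). Camera axes: x right, y down, z forward; pixel columns grow to the right and rows downward; lengths in m; the calibration is good to about 2 mm. A picture is of the moment at which its call begins: read the wrist's pose just before it. get_calibration takes no time and is no camera call; for the wrist camera it gives the pose at the moment of the call.
- ctrl.sign_off(): hands the job in; it is judged then, once.
The state is a dict: "time_s": time; "qpos": joint angles; "joint_vel": joint speeds; "joint_efforts": joint torques, N m; "eef_pos": TCP position; "ee_rot": TCP orientation; "force": force on the tool from outside, world axes, zero at the start; "wrist_torque": the same for the moment, N m; "width": opening from 0.0 (shut) to 1.0 (fully open); "grip_force": force on a finger pad.
Only numpy, scipy, OpenCV 4.12 (cv2) and the standard library are available. Lean on these libraries where they do the work, as an engineer would, in place of code of your own. Each camera call takes 0.05 s, during which the arm holds its last target. There are 200 camera calls.

## Task

Clear the wood chips off the camp griddle: take the scraper block, press its sole down on the high end of the plate and wipe along the plate, keeping it pressed, until every chip has dropped into the catch tray at the low end. Feel for the plate, since its slope is not known: press with more than 8 N and never more than 20 N, and touch the chips only with the scraper. Then stand the scraper upright on its cork mat again, let go, and leave the mug where it is.

Things in the scene. Friction and masses are not known exactly. Their poses are not given: they have to be found in the camera images.
- griddle: Fixed griddle stand. Origin: on the table under the middle of the dark steel griddle plate. Plate: 122 mm wide inside (stand's x), 250 mm long (y -125 to +125 mm), open at both ends; a steel rim 5 mm thick stands 12 mm above it along each long side. High end at +y, catch tray at -y.
- plate_mid (a point): Middle of the plate's top face, 68 mm above the table at any slope; axes as the stand's (level). The plate is hinged here about x and slopes DOWN towards -y by an unknown 0 to 0.09 rad, fixed in an episode and not told: at most, the +y end is 11 mm higher and the -y end 11 mm lower. Feel for it.
- tray_floor (a point): Centre of the inner floor of the aluminium catch tray fixed to the stand under the plate's low (-y) end; 5 mm above the table. Inside 148 mm (x) by 112 mm (y); rim 42 mm above the table. Axes as the stand's.
- scraper: Loose scraper block, 0.25 kg. Origin: centre of its underside; z up. Black rubber sole 110 mm long (x), 30 mm wide (y). Orange upright grip 80 (x) by 26 mm (y), 33 to 95 mm above the underside: pinch it across y, fingertips 38 mm up or higher.
- scraper_grip (a point): Point in the scraper's grip, 64 mm above its underside, axes as the scraper's. The sole is sprung: it yields up into the block from 3 N on, 3 N per mm, at most 4 mm (15 N), then it is rigid. This point and the scraper's origin stay with the grip and do not rise with the sole.
- rest: Fixed cork mat 150 (x) by 80 (y) by 6 mm, the scraper's place; origin at the centre of its underside. The scraper starts upright on it.
- chip0: Loose flat pale wood chip with a dark bark edge, 38 (x) by 26 (y) by 8 mm, 12 g, lying on the griddle plate at the start; origin at the centre of its underside.
- chip1: Loose flat pale wood chip with a dark bark edge, 38 (x) by 26 (y) by 8 mm, 12 g, lying on the griddle plate at the start; origin at the centre of its underside.
- chip2: Loose flat pale wood chip with a dark bark edge, 38 (x) by 26 (y) by 8 mm, 12 g, lying on the griddle plate at the start; origin at the centre of its underside.
- chip3: Loose flat pale wood chip with a dark bark edge, 38 (x) by 26 (y) by 8 mm, 12 g, lying on the griddle plate at the start; origin at the centre of its underside.
- mug: Bystander to be left alone: blue ceramic mug, 84 mm across, 85 mm high, handle on its y side; origin at the centre of its underside.

How it is judged:
By the outcome, as a careful person would: the job done as asked, in the order asked, and still so for the second after the job is handed in, with the robot touching nothing.
It also fails if it takes over 61 s, if anything falls off the work surface, if the arm or the gripper's body presses on something with over 40 N, if the wrist force passes 120 N, or if a joint passes its speed limit or range.

## Working session

There is one attempt and no reset: what is moved stays moved. The work goes in short steps, Python scripts to look and compute and a shell command to move; the robot and the scene stay as the last step left them, time stands still between calls to the robot, and variables do not carry over. Pictures are saved under pics/ and viewed, at most 10 in all, crops included, and the job is handed in when it is done.

```bash
mkdir -p pics; ls; python3 - <<'E'
from bench import ctrl
import cv2, numpy as np
for n in("scene","top"):
    im=ctrl.camera(n); cv2.imwrite(f"pics/{n}0.png",im)
    c=ctrl.get_calibration(n); print(n,np.round(c["intrinsics"],1).tolist(),c["distortion"],np.round(c["extrinsics"],3).tolist())
s=ctrl.observe(); print(s)
E
```

```text
pics
scene [[440.6, 0.0, 272.5], [0.0, 440.6, 208.1], [0.0, 0.0, 1.0]] [-0.13082735  0.          0.          0.          0.        ] [[0.849, 0.455, -0.267, 0.834], [0.528, -0.725, 0.442, -0.444], [0.007, -0.517, -0.856, 0.919], [0.0, 0.0, 0.0, 1.0]]
top [[442.8, 0.0, 282.3], [0.0, 442.8, 211.7], [0.0, 0.0, 1.0]] [-0.00812587  0.          0.          0.          0.        ] [[-0.02, -0.994, 0.107, 0.441], [-1.0, 0.02, -0.0, 0.008], [-0.002, -0.107, -0.994, 1.013], [0.0, 0.0, 0.0, 1.0]]
{'time_s': 0.1, 'qpos': array([1.31700193e+00, 8.74060470e-02, 1.75218768e-01, 1.65978173e+00,
       6.47998931e-06, 1.57078494e+00]), 'joint_vel': array([ 0.00012998, -0.002022  ,  0.00186557,  0.00180357,  0.00236432,
       -0.0003153 ]), 'joint_efforts': array([ 4.69370589e-04, -5.21561909e+01,  4.65650833e+01,  1.59482349e-02,
       -4.91190747e-06, -1.08535875e-05]), 'eef_pos': array([0.1380325 , 0.53215576, 0.19815621]), 'ee_rot': array([[-9.67969559e-01,  2.51067408e-01, -3.00707783e-04],
       [ 2.51067588e-01,  9.67968895e-01, -1.13349018e-03],
       [ 6.49333868e-06, -1.17268197e-03, -9.99999312e-01]]), 'force': array([-0.3636414 , -0.41335481, -0.3984106 ]), 'wrist_torque': array([0.00724692, 0.02605074, 0.03428297]), 'grip_force': 0.0, 'width': 0.9969696763488265}
```

View pics/top0.png

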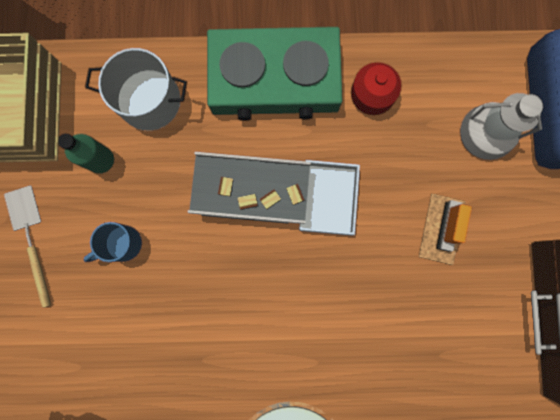

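View pics/scene0.png

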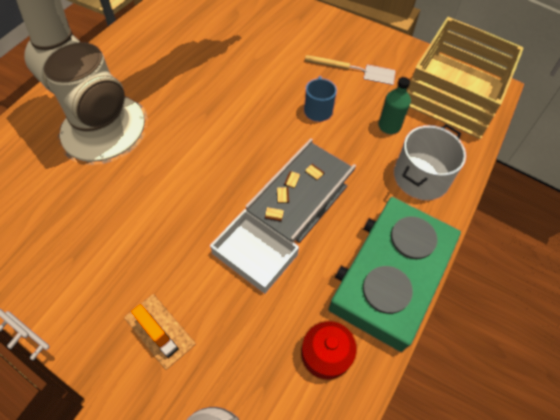

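The top view has the griddle plate at about px (192–310, 155–222), high end to the left, with the tray at (305–358, 162–235). The scraper is on its mat near (445, 228), and the mug is at (115, 243). Next I'll enlarge those areas.

```bash
cat > h.py <<'E'
from bench import ctrl
import cv2, numpy as np
def ray(n,px,cal=None):
    c=cal or ctrl.get_calibration(n); E=np.array(c["extrinsics"])
    u=cv2.undistortPoints(np.array(px,float).reshape(-1,1,2),np.array(c["intrinsics"]),np.array(c["distortion"])).reshape(-1,2)
    d=np.c_[u,np.ones(len(u))]@E[:3,:3].T
    return E[:3,3],d
def onz(n,px,z,cal=None):
    o,d=ray(n,px,cal); return o+d*((z-o[2])/d[:,2])[:,None]
def proj(n,P,cal=None):
    c=cal or ctrl.get_calibration(n); E=np.linalg.inv(np.array(c["extrinsics"]))
    r,_=cv2.Rodrigues(E[:3,:3]); return cv2.projectPoints(np.array(P,float).reshape(-1,1,3),r,E[:3,3],np.array(c["intrinsics"]),np.array(c["distortion"]))[0].reshape(-1,2)
E
python3 - <<'E'
from h import *
t=cv2.imread("pics/top0.png")
a=cv2.resize(t[145:245,180:370],None,fx=4,fy=4,interpolation=cv2.INTER_CUBIC)   #760x400
b=cv2.resize(t[185:275,410:485],None,fx=6,fy=6,interpolation=cv2.INTER_CUBIC)   #450x540
cv2.imwrite("pics/a.png",a);cv2.imwrite("pics/b.png",b)
E
```

```text
(no output)
```

View pics/a.png

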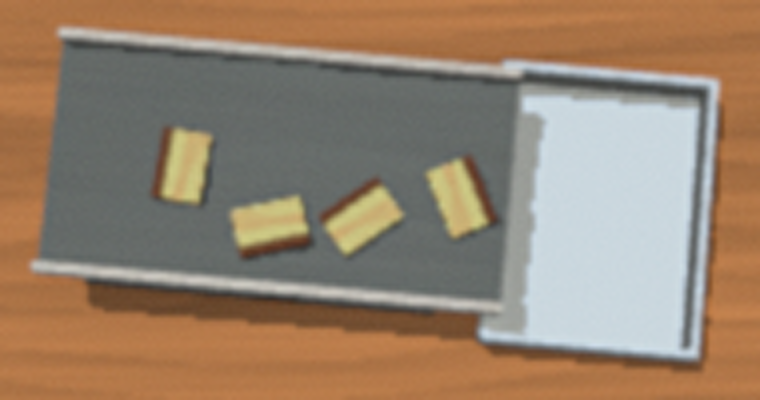

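View pics/b.png

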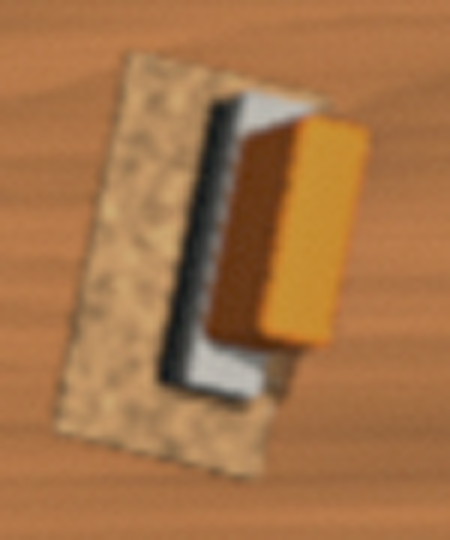

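The crops show the rim outer corners at a-px (62,28), (520,70), (500,312) and (32,268). The grip's top face is at b-px (303,117), (368,125), (325,345) and (262,335). The mat corners are at (128,55), (55,430) and (262,478). I'll turn these into positions.

```bash
python3 - <<'E'
from h import *
A=lambda P:np.array(P,float)/4-.375+[180,145]
B=lambda P:np.array(P,float)/6-.42+[410,185]
ang=lambda v:np.degrees(np.arctan2(v[1],v[0]))
r=onz("top",A([(62,28),(520,70),(500,312),(32,268)]),.080)
print("rim",r.round(4).tolist(),r.mean(0).round(4))
for i,j in((1,0),(2,3)): v=r[j]-r[i];print("y len",np.linalg.norm(v),"yaw",ang(v)-90)
for i,j in((3,0),(2,1)): v=r[j]-r[i];print("x len",np.linalg.norm(v),"yaw",ang(v))
g=onz("top",B([(303,117),(368,125),(325,345),(262,335)]),.101)
print("grip",g.round(4).tolist(),g.mean(0).round(4),[ang(g[0]-g[3]),ang(g[1]-g[2])],np.linalg.norm(g[0]-g[3]),np.linalg.norm(g[0]-g[1]))
m=onz("top",B([(128,55),(55,430),(262,478)]),.006)
print("mat",((m[0]+m[2])/2).round(4),ang(m[0]-m[1]),ang(m[1]-m[2])-90,np.linalg.norm(m[0]-m[1]),np.linalg.norm(m[1]-m[2]))
s=cv2.imread("pics/scene0.png")
h=cv2.cvtColor(s,cv2.COLOR_BGR2HSV)
# check in scene: projected points drawn
sc=s.copy()
for p in proj("scene",np.r_[r,g,m]): cv2.circle(sc,tuple(int(v*4) for v in p),6,(255,0,255),1,shift=2)
cv2.imwrite("pics/c.png",cv2.resize(sc[130:370,110:370],None,fx=2.4,fy=2.4))
mug=onz("top",[(113,240)],.085);print("mug",mug)
R=ctrl.observe()["ee_rot"];print("tool x yaw",ang(R[:2,0]))
E
```

```text
rim [[0.6755, 0.1923, 0.08], [0.6474, -0.0535, 0.08], [0.5175, -0.0395, 0.08], [0.5459, 0.208, 0.08]] [0.5966 0.0768 0.08  ]
y len 0.2473516426527458 yaw -6.506092864607922
y len 0.24910327426744847 yaw -6.535046974356732
x len 0.13055997121823526 yaw -6.9242706100040845
x len 0.13068481754157374 yaw -6.155916214788497
grip [[0.5479, -0.3622, 0.101], [0.5447, -0.3846, 0.101], [0.4691, -0.3648, 0.101], [0.4729, -0.3434, 0.101]] [ 0.5087 -0.3638  0.101 ] [np.float64(-14.076886141396379), np.float64(-14.62230931661008)] 0.0773217515763667 0.022591534837746667
mat [ 0.5034 -0.3559  0.006 ] -14.015887502146354 -14.242868428552114 0.1465979429228827 0.07955381842130861
mug [[0.48855518 0.36348778 0.085     ]]
tool x yaw 165.45930449143597
```

View pics/c.png

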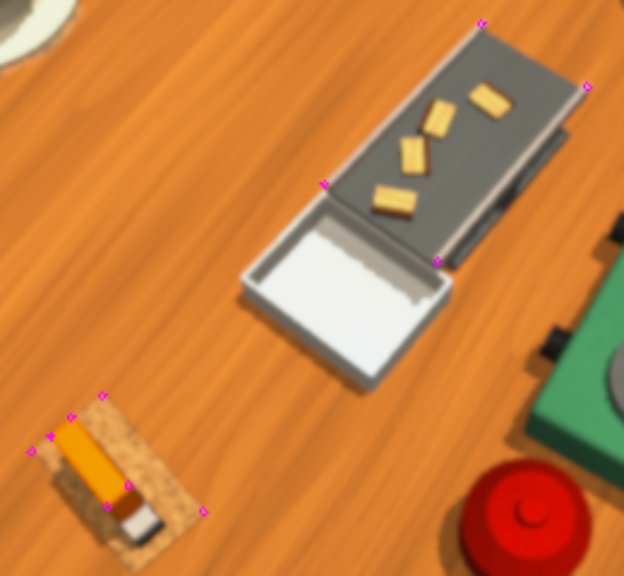

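```bash
python3 -m handwheel '[[8.5,[-2,-2.6,0],0],[8.5,[-5,-6.6,0],0],[8.5,[-8,-10.6,0],0],[8.5,[-11,-14.6,0],0],[8.5,[-14,-18.6,0],0],[8.5,[-16,-21.2,0],0]]' 40; python3 -c "
from bench import ctrl;s=ctrl.observe();print(s['qpos'].round(3),s['ee_rot'].round(3).tolist())"
```

```text
time_s: 0.7
eef_pos: [0.24, 0.2845, 0.1988]
ee_rot: [[-0.968, 0.252, 0.0], [0.252, 0.968, -0.0], [-0.0, 0.0, -1.0]]
force: [1.1, -0.1, 0.6]
width: 0.995
grip_force: 0.0
[ 0.87  -0.333 -0.202  1.702 -0.     1.125] [[-0.968, 0.252, 0.0], [0.252, 0.968, -0.0], [-0.0, 0.0, -1.0]]
```

```bash
python3 -m handwheel '[[8.5,[-2,-2.6,0],0],[8.5,[-5,-6.6,0],0],[8.5,[-8,-10.6,0],0],[8.5,[-11,-14.6,0],0],[8.5,[-14,-18.6,0],0],[8.5,[-17,-22.5,0],0],[8.5,[-20,-26.5,0],0],[8.5,[-23,-30.5,0],0],[8.5,[-26,-34.5,0],0],[8.5,[-29,-38.4,0],0],[8.5,[-32,-42.4,0],0],[8.5,[-35,-46.4,0],0],[8.5,[-38,-50.4,0],0],[8.5,[-41,-54.3,0],0],[8.5,[-42.4,-56.2,0],0],[8.5,[-42.4,-56.2,0],0],[8.5,[-42.4,-56.2,0],0],[8.5,[-42.4,-56.2,0],0]]'; python3 - <<'E'
from h import *
c=ctrl.get_calibration("wrist"); im=ctrl.camera("wrist"); print(np.round(c["extrinsics"],4).tolist())
s=ctrl.observe(); print(s["eef_pos"],s["force"])
g=np.array([[0.5479,-0.3622,.101],[0.5447,-0.3846,.101],[0.4691,-0.3648,.101],[0.4729,-0.3434,.101]])
for p in proj("wrist",g,c): cv2.circle(im,tuple(int(v) for v in p),4,(255,0,255),1)
cv2.imwrite("pics/w.png",im)
h=cv2.cvtColor(im,cv2.COLOR_BGR2HSV)
m=cv2.inRange(h,(10,170,150),(28,255,255));n,l,st,ce=cv2.connectedComponentsWithStats(m)
for i in range(1,n):
    if st[i,4]>500:print(st[i],ce[i])
E
```

```text
time_s: 2.5
eef_pos: [0.5088, -0.3626, 0.199]
ee_rot: [[-0.968, 0.251, -0.0], [0.251, 0.968, 0.0], [0.0, 0.0, -1.0]]
force: [-0.1, -0.2, 0.0]
width: 0.997
grip_force: 0.0
[[0.2507, 0.9328, 0.2588, 0.4422], [0.9681, -0.2413, -0.0679, -0.3462], [-0.0009, 0.2675, -0.9635, 0.3747], [0.0, 0.0, 0.0, 1.0]]
[ 0.50890236 -0.3624748   0.19926713] [0.17769436 0.20429765 0.25858818]
[     0      0    560    384 116020] [311.81548009 179.73721772]
```

View pics/w.png

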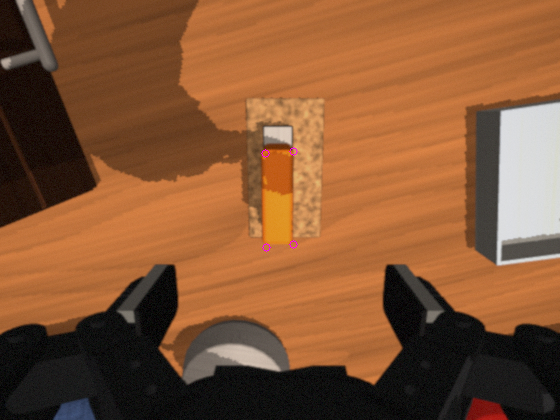

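The wrist view confirms the grip at px x 263–293, y 148–244, and the projected corners agree within about 1 mm. Next I'll descend and close.

```bash
python3 -m handwheel '[[6,[0,-0.1,4],0],[6,[0,-0.1,8],0],[6,[0,-0.1,11],0],[6,[0,-0.1,13.5],0],[6,[0,-0.1,14.8],0],[6,[0,-0.1,14.8],0],[6,[0,-0.1,14.8],0],[0,[0,-0.1,14.8],0],[0,[0,-0.1,14.8],0],[0,[0,-0.1,14.8],0],[0,[0,-0.1,14.8],0],[0,[0,-0.1,14.8],0],[0,[0,-0.1,14.8],0]]' 80
```

```text
time_s: 3.85
eef_pos: [0.5092, -0.3648, 0.0514]
ee_rot: [[-0.968, 0.251, 0.001], [0.251, 0.968, -0.001], [-0.001, -0.001, -1.0]]
force: [1.5, -0.9, 4.2]
width: 0.282
grip_force: 81.0
```

```bash
python3 -m handwheel '[[0,[0,0,-1],0],[0,[0,0,-3],0],[0,[0,0,-6],0],[0,[0,0,-10],0],[0,[0,1,-13],0],[0,[0,3,-13.9],0],[0,[0,3,-13.9],0],[0,[0,3,-13.9],0],[0,[0,3,-13.9],0],[0,[0,3,-13.9],0]]'
python3 -m handwheel '[[0,[0.3,2,0],0],[0,[0.6,6,0],-1],[0,[1,10,0],-2],[0,[1.4,14,0],-3],[0,[1.8,18,0],-4],[0,[2.2,22,0],-5],[0,[2.6,26,0],-6],[0,[2.9,30,0],-6.5],[0,[3.2,34,0],-7],[0,[3.5,38,0],-7.5],[0,[3.8,42,0],-8],[0,[4,46,0],-8],[0,[4.1,50,0],-8],[0,[4.1,52,0],-8],[0,[4.1,52.3,0],-8],[0,[4.1,52.3,0],-8],[0,[4.1,52.3,0],-8],[0,[4.1,52.3,0],-8]]'
```

```text
time_s: 4.85
eef_pos: [0.5158, -0.3356, 0.1886]
ee_rot: [[-0.968, 0.252, -0.002], [0.252, 0.968, 0.001], [0.002, 0.0, -1.0]]
force: [-0.4, 0.0, -2.2]
width: 0.283
grip_force: 80.2
time_s: 6.65
eef_pos: [0.6078, 0.1801, 0.19]
ee_rot: [[-0.993, 0.115, 0.0], [0.115, 0.993, -0.0], [-0.0, -0.0, -1.0]]
force: [0.7, -0.4, -2.4]
width: 0.278
grip_force: 80.2
```

```bash
python3 -m handwheel '[[0,[0,0,2],0],[0,[0,0,4],0],[0,[0,0,5],0],[0,[0,0,5.3],0],[0,[0,0,5.3],0],[0,[0,0,5.3],0]]'; python3 - <<'E'
from h import *
s=ctrl.camera("scene"); t=ctrl.camera("top");w=ctrl.camera("wrist")
a=cv2.resize(s[120:300,210:390],(400,400)); b=cv2.resize(t[140:240,180:280],(400,400),interpolation=cv2.INTER_CUBIC)
cv2.imwrite("pics/d.png",np.hstack([a,b])); cv2.imwrite("pics/w2.png",w)
E
```

```text
time_s: 7.25
eef_pos: [0.6083, 0.1811, 0.1379]
ee_rot: [[-0.993, 0.114, 0.001], [0.114, 0.993, 0.0], [-0.001, 0.001, -1.0]]
force: [-0.3, -1.1, -1.4]
width: 0.283
grip_force: 80.1
```

View pics/d.png

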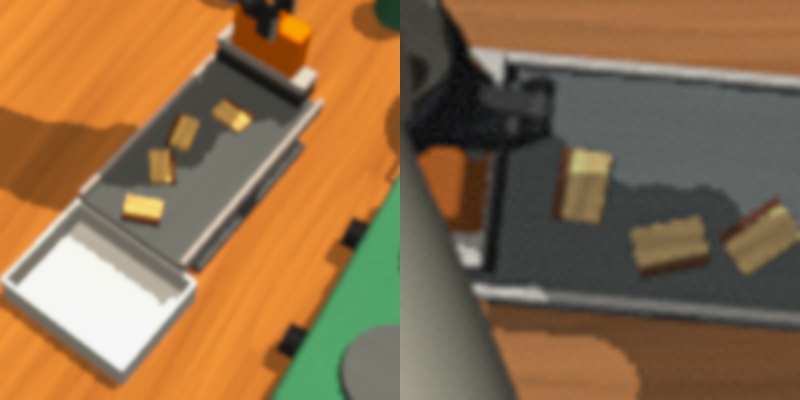

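View pics/w2.png

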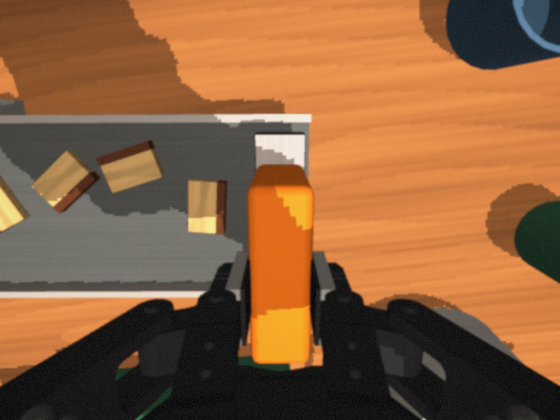

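The wrist view shows the sole end at row 133 and the near rim at rows 114–122, nearly parallel. The top view shows clearance on the visible side. I'll check the lateral centring with numbers.

```bash
python3 - <<'E'
from h import *
c=np.array([.5966,.0768]);y=np.radians(-6.5);ex=np.array([np.cos(y),np.sin(y)]);ey=np.array([-np.sin(y),np.cos(y)])
im=cv2.imread("pics/w2.png");g=cv2.cvtColor(im,cv2.COLOR_BGR2GRAY)
def st(p,z): q=onz("wrist",p,z)[:,:2]-c; return (np.c_[q@ex,q@ey]*1000).round(1).tolist()
print("sole end",st([(257,133),(303,133)],.1255))
cols=[20,80,160,240,300]
near=[];far=[]
for x in cols:
    k=np.median(g[:,x-3:x+4],1).astype(float); d=np.diff(k)
    near.append((x,95+np.argmax(d[95:135]),95+np.argmin(d[95:135])))
    far.append((x,270+np.argmax(d[270:310]),270+np.argmin(d[270:310])))
print(near,far)
for nm,L in(("near",near),("far",far)):
    for z in(.080,.089):print(nm,z,st([(a,e) for a,b,e in L[:3]]+[(300,118)],z))
print(g[105:135,300].tolist())
E
```

```text
sole end [[-58.8, 92.1], [-58.8, 116.4]]
[(20, np.int64(114), np.int64(122)), (80, np.int64(114), np.int64(122)), (160, np.int64(114), np.int64(122)), (240, np.int64(113), np.int64(121)), (300, np.int64(134), np.int64(121))] [(20, np.int64(291), np.int64(297)), (80, np.int64(290), np.int64(297)), (160, np.int64(290), np.int64(298)), (240, np.int64(288), np.int64(299)), (300, np.int64(307), np.int64(274))]
near 0.08 [[-63.5, -65.3], [-63.5, -26.1], [-63.4, 26.1], [-65.9, 117.3]]
near 0.089 [[-63.7, -58.7], [-63.7, -21.1], [-63.6, 29.1], [-66.0, 116.8]]
far 0.08 [[63.9, -91.0], [63.9, -45.9], [64.7, 14.1], [-65.9, 117.3]]
far 0.089 [[58.7, -83.5], [58.7, -40.1], [59.6, 17.6], [-66.0, 116.8]]
[156, 155, 156, 155, 153, 153, 152, 150, 165, 217, 233, 236, 237, 238, 237, 236, 228, 181, 138, 130, 128, 129, 132, 130, 129, 123, 105, 66, 57, 129]
```

```bash
python3 -m handwheel '[[0,[-0.1,0,0.4],0],[0,[-0.1,0,0.8],0],[0,[-0.1,0,1],0],[0,[-0.1,0,1.1],0],[0,[-0.1,0,1.1],0]]' | grep -E "eef|force:"
python3 -m handwheel '[[0,[0,0,0.1],0],[0,[0,0,0.2],0],[0,[0,0,0.2],0]]' | grep -E "eef|force:"
```

```text
eef_pos: [0.6088, 0.181, 0.1255]
force: [-0.3, 0.7, -3.7]
grip_force: 80.1
eef_pos: [0.6089, 0.181, 0.1237]
force: [-0.2, 0.2, -2.7]
grip_force: 80.1
```

```bash
python3 -m handwheel '[[0,[0,0,0.1],0],[0,[0,0,0.2],0],[0,[0,0,0.2],0]]' | grep -E "eef|force:"
```

```text
eef_pos: [0.6089, 0.181, 0.1216]
force: [0.0, -0.4, -3.8]
grip_force: 80.1
```

```bash
python3 -m handwheel '[[0,[0,0,0.05],0],[0,[0,0,0.1],0],[0,[0,0,0.1],0]]' | grep -E "eef|force:"
```

```text
eef_pos: [0.6089, 0.181, 0.1207]
force: [0.1, -0.3, -2.6]
grip_force: 80.1
```

```bash
python3 -m handwheel '[[0,[0,0,0.05],0],[0,[0,0,0.1],0],[0,[0,0,0.1],0]]' | grep -E "eef|force:"
```

```text
eef_pos: [0.6089, 0.181, 0.1197]
force: [-0.0, 0.4, -2.5]
grip_force: 80.1
```

```bash
python3 -m handwheel '[[0,[0,0,0.05],0],[0,[0,0,0.1],0],[0,[0,0,0.1],0]]' | grep -E "eef|force:"
```

```text
eef_pos: [0.6089, 0.181, 0.1187]
force: [-0.3, 0.9, -3.1]
grip_force: 80.1
```

```bash
python3 -m handwheel '[[0,[0,0,0.05],0],[0,[0,0,0.1],0],[0,[0,0,0.1],0]]' | grep -E "eef|force:"
```

```text
eef_pos: [0.6089, 0.181, 0.1177]
force: [-0.2, -0.4, -1.3]
grip_force: 80.1
```

```bash
python3 -m handwheel '[[0,[0,0,0.05],0],[0,[0,0,0.1],0],[0,[0,0,0.1],0]]' | grep -E "eef|force:"
```

```text
eef_pos: [0.6089, 0.181, 0.1167]
force: [-0.5, 0.5, -2.4]
grip_force: 80.1
```

```bash
python3 -m handwheel '[[0,[0,0,0.05],0],[0,[0,0,0.1],0],[0,[0,0,0.1],0]]' | grep -E "eef|force:"
```

```text
eef_pos: [0.6089, 0.181, 0.1157]
force: [0.2, 0.2, -2.6]
grip_force: 80.1
```

```bash
python3 -m handwheel '[[0,[0,0,0.05],0],[0,[0,0,0.1],0],[0,[0,0,0.1],0]]' | grep -E "eef|force:"
```

```text
eef_pos: [0.609, 0.1811, 0.1149]
force: [-0.8, -0.1, -3.1]
grip_force: 80.4
```

```bash
python3 -m handwheel '[[0,[0,0,0.05],0],[0,[0,0,0.1],0],[0,[0,0,0.1],0]]' | grep -E "eef|force:"
```

```text
eef_pos: [0.609, 0.181, 0.1142]
force: [-0.3, 0.1, 2.3]
grip_force: 80.7
```

```bash
python3 -m handwheel '[[0,[0,0,0.05],0],[0,[0,0,0.1],0],[0,[0,0,0.15],0],[0,[0,0,0.15],0]]' | grep -E "eef|force:"
```

```text
eef_pos: [0.6091, 0.1811, 0.1129]
force: [-1.1, -1.6, 7.2]
grip_force: 81.2
```

```bash
python3 -m handwheel '[[0,[0,0,0.05],0],[0,[0,0,0.09],0],[0,[0,0,0.09],0]]' | grep -E "eef|force:"
python3 -m handwheel '[[0,[0,-0.1,0],0],[0,[0,-0.3,0],0],[0,[0,-0.6,0.01],0],[0,[0,-0.9,0.01],0],[0,[0,-1.2,0.02],0]]' | grep -E "time|eef|force:"
```

```text
eef_pos: [0.6091, 0.181, 0.1123]
force: [-3.5, -1.4, 7.9]
grip_force: 81.4
time_s: 12.1
eef_pos: [0.6086, 0.1706, 0.1125]
force: [0.7, 5.9, 6.9]
grip_force: 81.5
```

```bash
python3 -m handwheel '[[0,[0,-0.3,0.04],0],[0,[0,-0.6,0.07],0],[0,[0,-0.9,0.1],0],[0,[0,-1.2,0.12],0],[0,[0,-1.5,0.14],0],[0,[0,-1.8,0.14],0]]' | grep -E "time|eef|force:"
```

```text
time_s: 12.7
eef_pos: [0.6068, 0.1531, 0.1117]
force: [0.1, 6.8, 9.3]
grip_force: 81.8
```

```bash
python3 -m handwheel '[[0,[0,-0.3,0.01],0],[0,[0,-0.6,0.01],0],[0,[0,-0.9,0.02],0],[0,[0,-1.2,0.03],0],[0,[0,-1.5,0.04],0],[0,[0,-1.8,0.04],0],[0,[0,-2.1,0.05],0],[0,[0,-2.4,0.05],0],[0,[0,-2.7,0.06],0],[0,[0,-3,0.06],0]]' | grep -E "time|eef|force:"
```

```text
time_s: 13.7
eef_pos: [0.6036, 0.1234, 0.1112]
force: [-0.3, 7.0, 10.6]
grip_force: 81.9
```

```bash
python3 -m handwheel '[[0,[0,-0.3,0],0],[0,[0,-0.6,0],0],[0,[0,-0.9,0],0],[0,[0,-1.2,0.01],0],[0,[0,-1.5,0.01],0],[0,[0,-1.8,0.01],0],[0,[0,-2.1,0.02],0],[0,[0,-2.4,0.02],0],[0,[0,-2.7,0.03],0],[0,[0,-3,0.03],0]]' | grep -E "time|eef|force:"
```

```text
time_s: 14.7
eef_pos: [0.6002, 0.0936, 0.111]
force: [0.1, 8.3, 11.2]
grip_force: 82.0
```

```bash
python3 -m handwheel '[[0,[0,-0.3,0],0],[0,[0,-0.6,0.01],0],[0,[0,-0.9,0.01],0],[0,[0,-1.2,0.02],0],[0,[0,-1.5,0.02],0],[0,[0,-1.8,0.02],0],[0,[0,-2.1,0.03],0],[0,[0,-2.4,0.03],0],[0,[0,-2.7,0.03],0],[0,[0,-3,0.04],0]]' | grep -E "time|eef|force:"
```

```text
time_s: 15.7
eef_pos: [0.5969, 0.0638, 0.1108]
force: [1.0, 7.4, 11.8]
grip_force: 82.1
```

```bash
python3 -m handwheel '[[0,[0,-0.3,-0.01],0],[0,[0.01,-0.6,-0.02],0],[0,[0.02,-0.9,-0.03],0],[0,[0.03,-1.2,-0.03],0],[0,[0.04,-1.5,-0.03],0],[0,[0.05,-1.8,-0.03],0],[0,[0.06,-2.1,-0.03],0],[0,[0.06,-2.4,-0.03],0],[0,[0.06,-2.7,-0.03],0],[0,[0.06,-3,-0.03],0]]' | grep -E "time|eef|force:"
```

```text
time_s: 16.7
eef_pos: [0.5929, 0.0339, 0.1109]
force: [0.2, 7.9, 11.2]
grip_force: 82.1
```

```bash
python3 -m handwheel '[[0,[0,-0.3,0],0],[0,[0,-0.6,0],0],[0,[0,-0.9,0],0],[0,[0,-1.2,0],0],[0,[0,-1.5,0],0],[0,[0,-1.8,0],0],[0,[0,-2.1,0],0],[0,[0,-2.4,0],0],[0,[0,-2.7,0],0],[0,[0,-3,0],0]]' | grep -E "time|eef|force:"; python3 - <<'E'
from h import *
s=ctrl.camera("scene"); t=ctrl.camera("top")
a=cv2.resize(s[120:300,210:390],(400,400)); b=cv2.resize(t[140:240,260:360],(400,400),interpolation=cv2.INTER_CUBIC)
cv2.imwrite("pics/e.png",np.hstack([a,b]))
E
```

```text
time_s: 17.7
eef_pos: [0.5894, 0.004, 0.1108]
force: [0.5, 8.4, 11.0]
grip_force: 82.1
```

View pics/e.png

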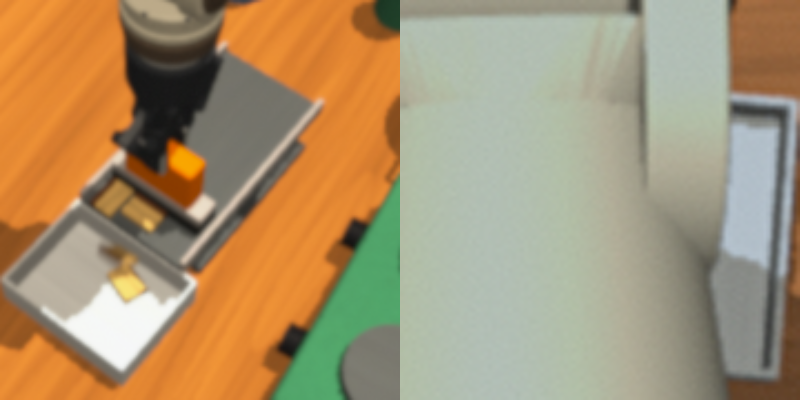

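The plate behind the block is clear. Two chips are already in the tray and two are ahead of the sole, so I'll keep wiping.

```bash
python3 -m handwheel '[[0,[0,-0.3,0],0],[0,[0,-0.6,0],0],[0,[0,-0.9,0],0],[0,[0,-1.2,0],0],[0,[0,-1.5,-0.01],0],[0,[0,-1.8,-0.01],0],[0,[0,-2.1,-0.01],0],[0,[0,-2.4,-0.01],0],[0,[0,-2.7,-0.01],0],[0,[0,-3,-0.01],0]]' | grep -E "time|eef|force:"
```

```text
time_s: 18.8
eef_pos: [0.586, -0.0259, 0.1109]
force: [1.2, 8.6, 10.9]
grip_force: 82.0
```

```bash
python3 -m handwheel '[[0,[0,-0.3,0],0],[0,[0,-0.6,0],0],[0,[0,-0.9,0],0],[0,[0,-1.2,0],0],[0,[0,-1.5,0],0],[0,[0,-1.7,0],0],[0,[0,-1.7,0],0]]' | grep -E "time|eef|force:"; python3 - <<'E'
from h import *
s=ctrl.camera("scene"); cv2.imwrite("pics/f.png",cv2.resize(s[180:290,190:330],None,fx=4,fy=4))
E
```

```text
time_s: 19.5
eef_pos: [0.584, -0.043, 0.1108]
force: [0.7, 6.3, 12.3]
grip_force: 82.0
```

View pics/f.png

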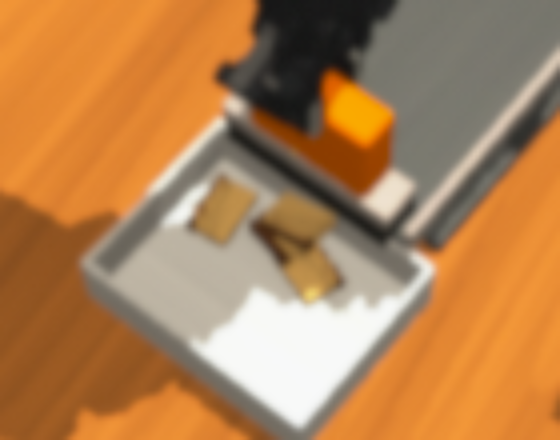

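The tray holds the pale chips (around px (225,208), (295,218), (312,272), with one overlapping), and the plate behind the sole is bare. Next I'll lift, check the plate by mask, and carry the scraper back.

```bash
python3 -m handwheel '[[0,[0,0,-0.5],0],[0,[0,0,-2],0],[0,[0,0,-5],0],[0,[0,0,-8],0],[0,[0.3,-2,-8],1],[0,[0.7,-5,-8],2],[0,[1.2,-9,-8],3],[0,[1.7,-13,-8],4],[0,[2.2,-17,-8],5],[0,[2.7,-21,-8],6],[0,[3.2,-25,-8],7],[0,[3.7,-29,-8],8],[0,[4,-31.5,-8],8],[0,[4,-32.4,-8],8],[0,[4,-32.4,-8],8],[0,[4,-32.4,-8],8],[0,[4,-32.4,-8],8]]'; python3 - <<'E'
from h import *
c=np.array([.5966,.0768]);y=np.radians(-6.5);ex=np.array([np.cos(y),np.sin(y)]);ey=np.array([-np.sin(y),np.cos(y)])
for n in("top","scene"):
    im=ctrl.camera(n); cv2.imwrite(f"pics/{n}9.png",im); h=cv2.cvtColor(im,cv2.COLOR_BGR2HSV)
    P=lambda x0,x1,y0,y1,z:proj(n,[np.r_[c+ex*x+ey*yy,z] for x,yy in((x0,y0),(x1,y0),(x1,y1),(x0,y1))]).astype(np.int32)
    for nm,q in(("plate",P(-.055,.055,-.123,.123,.068)),("tray",P(-.07,.07,-.237,-.13,.02))):
        r=np.zeros(im.shape[:2],np.uint8);cv2.fillPoly(r,[q],255)
        m=cv2.inRange(h,(8,60,40),(35,255,255))&r
        k,l,s,ce=cv2.connectedComponentsWithStats(m)
        print(n,nm,[(int(s[i,4]),ce[i].round().tolist()) for i in range(1,k) if s[i,4]>8])
    if n=="top":
        o=cv2.imread("pics/top0.png");h0=cv2.cvtColor(o,cv2.COLOR_BGR2HSV);r=np.zeros(o.shape[:2],np.uint8);cv2.fillPoly(r,[P(-.055,.055,-.123,.123,.068)],255)
        k,l,s,ce=cv2.connectedComponentsWithStats(cv2.inRange(h0,(8,60,40),(35,255,255))&r);print("before",[int(v) for v in s[1:,4]])
E
```

```text
time_s: 21.25
eef_pos: [0.5063, -0.3606, 0.1891]
ee_rot: [[-0.968, 0.25, 0.0], [0.25, 0.968, 0.0], [0.0, 0.0, -1.0]]
force: [-0.6, 0.5, -2.9]
width: 0.284
grip_force: 80.2
top plate []
top tray [(294, [314.0, 197.0]), (169, [314.0, 219.0])]
before [3, 6, 5, 230, 4, 227, 227, 3, 230, 2]
scene plate []
scene tray [(492, [257.0, 239.0])]
```

```bash
python3 -m handwheel '[[0,[0,0,4],0],[0,[0,0,8],0],[0,[0,0,11],0],[0,[0,0,12.5],0],[0,[0,0,13.2],0],[0,[0,0,13.5],0],[0,[0,0,13.6],0],[0,[0,0,13.7],0],[0,[0,0,13.7],0],[0,[0,0,13.7],0]]'
```

```text
time_s: 22.35
eef_pos: [0.5061, -0.3621, 0.0526]
ee_rot: [[-0.968, 0.251, 0.001], [0.251, 0.968, -0.001], [-0.001, -0.0, -1.0]]
force: [-0.3, 0.9, -1.5]
width: 0.285
grip_force: 80.5
```

```bash
python3 -m handwheel '[[0,[0,0,0.05],0],[0,[0,0,0.1],0],[0,[0,0,0.15],0],[0,[0,0,0.15],0],[0,[0,0,0.15],0]]'| grep -E "eef|force:"
```

```text
eef_pos: [0.5062, -0.3621, 0.0511]
force: [-1.0, -0.1, 6.1]
grip_force: 81.2
```

```bash
python3 -m handwheel '[[0,[0,0,-0.06],0],[0,[0,0,-0.12],0],[0,[0,0,-0.12],0],[0,[0,0,-0.12],0]]'| grep -E "eef|force:"
python3 -m handwheel '[[4,[0,0,0],0],[6,[0,0,0],0],[6,[0,0,0],0],[6,[0,0,0],0],[6,[0,0,0],0],[6,[0,0,0],0]]'
python3 -m handwheel '[[6,[0,0,-0.5],0],[6,[0,0,-2],0],[6,[0,0,-5],0],[6,[0,0,-9],0],[6,[0,0,-13],0],[6,[0,0,-15],0],[6,[0,0,-15],0],[6,[0,0,-15],0]]'
python3 - <<'E'
from h import *
ang=lambda v:np.degrees(np.arctan2(v[1],v[0]))
c=ctrl.get_calibration("wrist");im=ctrl.camera("wrist");cv2.imwrite("pics/w9.png",im)
h=cv2.cvtColor(im,cv2.COLOR_BGR2HSV)
o=cv2.imread("pics/w.png");ho=cv2.cvtColor(o,cv2.COLOR_BGR2HSV)
print("grip top before/after px", ho[220,278],h[220,278], o[138,278], im[138,278])
# white deck end and black sole
for nm,I in(("before",o),("after",im)):
    g=cv2.cvtColor(I,cv2.COLOR_BGR2HSV)
    m=cv2.inRange(g,(0,0,110),(179,50,255))[90:260,230:340];k,l,s,ce=cv2.connectedComponentsWithStats(m)
    print(nm,[(s[i].tolist()) for i in range(1,k) if s[i,4]>60])
    gm=cv2.inRange(g,(8,200,170),(22,255,255))[90:260,230:340];k,l,s,ce=cv2.connectedComponentsWithStats(gm)
    print(nm,"orange",[(s[i].tolist()) for i in range(1,k) if s[i,4]>300])
t=ctrl.camera("top");t0=cv2.imread("pics/top0.png");cv2.imwrite("pics/top10.png",t)
d=cv2.absdiff(t,t0).max(2)[200:275,75:150];print("mug diff",int((d>30).sum()))
d=(cv2.absdiff(t,t0).max(2)>40).astype(np.uint8);k,l,s,ce=cv2.connectedComponentsWithStats(d);print([s[i].tolist() for i in range(1,k) if s[i,4]>25])
E
```

```text
eef_pos: [0.5061, -0.362, 0.0517]
force: [1.0, -1.3, 3.3]
grip_force: 81.0
time_s: 23.85
eef_pos: [0.5058, -0.3617, 0.0515]
ee_rot: [[-0.968, 0.251, -0.0], [0.251, 0.968, 0.0], [0.0, 0.0, -1.0]]
force: [-0.5, -0.6, -0.1]
width: 0.704
grip_force: 0.0
time_s: 24.65
eef_pos: [0.5061, -0.3619, 0.2024]
ee_rot: [[-0.968, 0.251, 0.001], [0.251, 0.968, -0.001], [-0.001, -0.0, -1.0]]
force: [-0.7, 0.8, -1.1]
width: 0.706
grip_force: 0.0
grip top before/after px [ 18 216 223] [ 18 215 230] [173 186 203] [123 133 145]
before [[34, 36, 28, 18, 459]]
before orange [[32, 60, 31, 94, 2709]]
after [[36, 35, 28, 17, 447]]
after orange [[35, 58, 31, 93, 2729]]
mug diff 0
[[469, 172, 91, 63, 3424], [218, 177, 15, 19, 201], [306, 183, 19, 43, 550], [287, 185, 17, 19, 211], [260, 190, 21, 18, 198], [238, 194, 20, 16, 224], [445, 201, 17, 10, 54], [434, 204, 18, 51, 156], [381, 227, 179, 193, 19330], [443, 233, 19, 19, 81], [212, 388, 159, 32, 2567], [49, 412, 57, 8, 289]]
```

```bash
python3 -c "
from bench import ctrl;print(ctrl.sign_off())"
```

```text
the job is handed in; nothing more can be done
None
```

I wiped the plate clear at about 9.5–15 N wherever I read the force, stood the scraper upright on its mat and let go, left the mug where it was, and handed the job in at about 25 s; I saw no chips on the plate or table, but they overlap in the tray so I could not count all four apart.

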